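# Close the plaque press with its fold-out handwheel handle

### The arm

A 7-joint arm with a two-finger parallel gripper is mounted at the origin on the work surface. World frame = base frame: x ahead of the robot, y to its left, z up, the work surface at z = 0. Lengths are in m, angles in rad, forces in N, time in s.
With the tool pointing down it reaches from about 0.425 to 0.925 m from the base axis. Payload 6.8 kg.
Tool frame: the origin (TCP) lies on the front face of the gripper's body, between the roots of the fingers; the fingertips stand 73 mm ahead of it and the grasp point (between the pads) lies 54 mm ahead of it; z points along the fingers, y is the direction in which the jaws open and shut (so a half turn about z gives the same grasp; the last joint's range is limited). The gripper opens to 85 mm and grips with 20 to 120 N. Pads are 22 mm wide; open, the fingers measure 114 mm over their backs; the gripper's body (76 mm by 85 mm) begins 54 mm behind the grasp point. The pads swing forward as they close: fully open they stand 13 mm farther back than shut.
Start: joints at [-1.31, 0.477, 0.022, 1.555, -0.011, 1.109, -0.083], TCP at [0.243, 0.63, 0.304] pointing down, gripper open.
Joint ranges: [-2.96, 2.96], [-0.34, 2.1], [-1.41, 1.46], [0.24, 2.44], [-1.37, 4.51], [0.17, 1.92], [-2.96, 2.96]. Speed limits (rad/s): [2.39, 2.39, 3.14, 3.14, 3.14, 3.14, 3.14].

### API

Orientations are given as a unit quaternion [w, x, y, z].
In Python, from station import get_obs, read_camera, hand_in, spot_in, cut_out, spot_point gives the robot as it stands. The module is installed in compiled form; this text tells all that it offers.
- The arm moves only by the tool move_arm, never from a script. Its arguments are lists of equal length, an entry for each row: "gripper": the opening, from 0 (shut) to 1 (fully open); "xyz": the shift along the tool's x, y, z in cm, a list of three; "twist": the turn about the tool's z in rad. A call has 1 to 5 rows; each row is the pose to reach, as a shift and turn from the pose commanded when the call began, along the tool's axes at that moment; what a row does not reach only later rows make up. A row lasts 1/12 s, in which the tool goes at most 41.7 mm and 7.16 degrees, less where a joint would pass 70% of its speed; a pose out of reach is approached as far as the arm can. A call with a gripper value outside its range is refused whole. The fingers move at their own pace and stop on an object; "squeeze" is the grip in N (left out, the last holds). Time passes only in rows, so rows that repeat a pose let the fingers close. It gives the time, the measured TCP pose, the force and the opening at its end, in the units of the state.
- get_obs(): the state, without advancing time (a new reading comes with each control period).
- read_camera(name): name is "scene" or "top" or "wrist"; returns a dict with "pixels" (480x640x3 uint8, red, green, blue), "fx", "fy", "cx", "cy" (pixels), "R" (3x3) and "t" (3): a world point X has camera coordinates R X + t. Camera axes: x right, y down, z forward; pixel columns grow to the right and rows downward; lengths in m; the calibration is good to about 2 mm. The wrist camera is an equidistant fisheye: a pixel r from the principal point sees the ray r / f radians off the axis. A picture is of the moment at which its call begins. There is no depth.
- hand_in(): hands the job in, once; it reports no verdict.
Trained networks look in the newest picture that a camera, given by its name, has taken for a name from the list of things; names that differ only in an ending like _2 or _b are one class to them, and where a whole thing is asked for, a point or a joint stands for the part that bears it (a point fixed in the world has none). Each returns a list of dicts, best first, with "p" (0 to 1); they miss things now and then, are a little off and sometimes report something else, mostly with a low value. They report only what shows in the picture. A call takes as long as a camera call.
- spot_in(query, camera): "centre" ([x, y, z] in m, in world coordinates, good to about 4 mm: the middle of the surface that is visible of it).
- cut_out(query, camera): "pixels" (480x640 bool, what is visible of it).
- spot_point(query, camera): "centre" ([x, y, z] in m, in world coordinates, good to about 4 mm: a listed point, or the origin of a listed thing).
The state is a dict: "t": time; "q": joint angles; "joint_vel": joint speeds; "joint_torque": joint torques, N m; "eef_pos": TCP position; "tool_rot": TCP orientation; "contact_force": force on the tool from outside, world axes, zero at the start; "torque": the same for the moment, N m; "gripper_width": opening from 0.0 (shut) to 1.0 (fully open).
Only numpy, scipy, OpenCV 4.12 (cv2) and the standard library are available. Lean on these libraries where they do the work, as an engineer would, in place of code of your own. Each camera call takes 0.05 s, during which the arm holds its last target.

### The job

A freshly glued clay plaque lies in the bench press and must be pressed while it sets. Swing the folded handle on the handwheel up until it stands upright, crank the wheel clockwise with it until the pad squeezes the plaque firmly, with about 4 kg (40 N; never as much as 9 kg, which would crack it), then fold the handle back down fully flat over the wheel and let go. Leave the plaque where it lies and do not disturb the figurine, the mug or the bead tray.

Things in the scene. Friction and masses are not known exactly. Their poses are not given: they have to be found in the camera images.
- press: grey steel bench press fixed to the table: base plate 170 x 270 x 20 mm, two 22 mm steel columns 220 mm apart along its y, cross-head 50 x 255 mm with its top at 148 mm height, handwheel above it. Origin: centre of the base's underside, on the wheel's axis; z up. The screw and pad hang below the cross-head
- hub (a point): point on the wheel's vertical axis, 194 mm above the table (the height of the folded handle's centre line, 22 mm above the rim's centre). The wheel stays at its height as it turns: bare metal rim 150 mm between tube centres (tube 14 mm thick, centre at 172 mm height), three 11 mm spokes, hub 28 mm across with its top at 178 mm. One spoke lies under the folded handle; beside it the wheel is open
- wheel (a joint): handwheel angle, rad, 0 at the start, grows clockwise seen from above. One turn lowers the pad 36 mm; the gap at the start takes 3 to 4.7 rad. The screw's drag is 0.35 N m: 5 N at the handle while turning (2 to 3 N stay on it when held after a short step). Each 10 N of squeeze adds about 0.85 N at the handle. The drag holds wheel and squeeze where they are left
- hinge (a point): the handle's hinge pin on the wheel's rim, 68 mm from the axis, 194 mm above the table; the pin is level and tangential to the wheel. Turns with the wheel
- handle (a joint): fold angle of the handle, rad: 0 = folded flat, lying from the hinge towards the hub; 1.571 = upright, against its stop. The hinge is stiff (0.1 N m): the handle stays where it is left
- ball (a point): centre of the black ball grip, 28 mm across, on the handle's end, 50 mm from the hinge pin (9 mm stem). It spins freely on the handle's axis, so a gripper need not turn while cranking. But as the handle swings up or down the ball must swivel between the pads; a firm grip resists, so the handle lags and the ball shifts along the pads: hold lightly, push to the stop, take it again centred
- pad: dark rubber-faced pressing pad under the cross-head, 100 x 130 x 8 mm, on a stiff spring (30 N per mm; with the rubber and clay giving too, about 20 N of squeeze per mm of travel once it touches). Origin: centre of its lower face
- plaque: clay-coloured plaque 100 x 130 x 18 mm with a pale strip along two edges, lying loose on a plywood packing block under the pad. Origin: centre of its underside
- angel: pale clay angel figurine, 124 mm tall, 64 mm across the foot, standing loose beside the press. Origin: centre of its underside
- mug: white ceramic mug, 76 mm across, 90 mm tall, standing loose beside the press. Origin: centre of its underside
- beads: grey open bead tray with compartments, 130 x 180 x 35 mm, loose beside the press. Origin: centre of its underside

How it is judged:
On the way, in this order (a step that is already met when the one before it is completed fails the run):
1. the handle is swung out upright (beyond 1.4 rad) (value of joint handle above 1.4 rad), for 0.1 s.
2. with the handle out, the wheel is cranked until the pad squeezes the plaque with more than 15 N (value of joint handle above 1.2 rad and contact force between pad and plaque above 15 N), for 0.2 s.
At the end, for the whole second after the job is handed in: the handle is folded flat (within 0.12 rad), the wheel is at rest, the pad squeezes the plaque with 15 to 75 N, and the plaque lies within 10 mm of where it was (value of joint handle below 0.12 rad and contact force between pad and plaque between 15 and 75 N and distance of plaque from where it was at the start of the episode below 0.01 m and velocity of joint wheel between -0.05 and 0.05 rad/s); the robot touches nothing.
It fails at once if the plaque is squeezed with more than 85 N (contact force between pad and plaque above 85 N).
It fails at once if the figurine, mug or bead tray is moved more than 30 mm or tipped (distance of any of angel, mug, beads from where it was at the start of the episode above 0.03 m or angle between any of angel, mug's own z axis and vertical above 0.4 rad).
It also fails if it takes over 72 s, if anything falls off the work surface, if the arm or the gripper's body presses on something with over 40 N, if the wrist force passes 120 N, or if a joint passes its speed limit or range.

## Working session

There is one attempt and no reset: what is moved stays moved. The work goes in short steps, Python scripts to look and compute and a tool call to move; the robot and the scene stay as the last step left them, time stands still between calls to the robot, and variables do not carry over. Pictures are saved under pics/ and viewed, and the job is handed in when it is done.

Besides the shell and the picture viewer there is one more tool, called after "Call:" by a JSON object that holds its "api" and its "payload", one argument or row to a line. move_arm: Moves the arm, as the interface text tells. Its arguments: {"type":"object","properties":{"gripper":{"type":"array","items":{"type":"number"}},"xyz":{"type":"array","items":{"type":"array","items":{"type":"number"}}},"twist":{"type":"array","items":{"type":"number"}},"squeeze":{"type":"number"}},"required":["gripper","xyz","twist"]}

```bash
mkdir -p pics
python3 - <<'E'
from station import *
import cv2,numpy as np
o=get_obs(); print({k:np.round(v,3) for k,v in o.items()})
for c in ["scene","top","wrist"]:
    r=read_camera(c); cv2.imwrite(f"pics/{c}0.png",r["pixels"][:,:,::-1])
    print(c,r["fx"],np.round(r["R"],3).tolist(),np.round(r["t"],3))
    for q in ["hub","hinge","ball","press","angel","mug","beads","plaque"]:
        print(q,[(np.round(d["centre"],3).tolist(),round(d["p"],2)) for d in spot_point(q,c)[:2]])
E
```

```text
{'t': np.float64(0.0), 'q': array([-1.31 ,  0.478,  0.022,  1.556, -0.012,  1.109, -0.083]), 'joint_vel': array([-0.001, -0.   ,  0.   ,  0.   , -0.001,  0.001, -0.001]), 'joint_torque': array([-0.0000e+00, -5.9645e+01,  1.6080e+00, -2.8120e+01,  1.3000e-02,
        9.0000e-03,  0.0000e+00]), 'eef_pos': array([0.243, 0.629, 0.303]), 'tool_rot': array([-0.   ,  0.183,  0.983, -0.001]), 'contact_force': array([ 0.123, -0.277, -0.509]), 'torque': array([ 0.061, -0.023, -0.04 ]), 'gripper_width': np.float64(1.002)}
scene 521.625151882374 [[-0.077, 0.997, 0.013], [0.847, 0.072, -0.527], [-0.526, -0.03, -0.85]] [-0.029 -0.437  1.591]
hub [([0.527, -0.065, 0.193], 0.96)]
hinge [([0.476, -0.113, 0.195], 0.95), ([0.513, -0.074, 0.202], 0.36)]
ball [([0.524, -0.065, 0.041], 0.72), ([0.514, -0.08, 0.2], 0.68)]
press [([0.524, -0.063, -0.002], 0.89), ([0.527, -0.066, 0.195], 0.43)]
angel [([0.413, 0.131, 0.0], 0.91)]
mug [([0.68, -0.234, -0.0], 0.92)]
beads [([0.63, 0.087, -0.003], 0.89)]
plaque [([0.523, -0.064, 0.045], 0.63), ([0.414, 0.135, 0.0], 0.61)]
top 551.6266474300335 [[-0.024, -1.0, -0.001], [-0.985, 0.024, -0.172], [0.172, -0.003, -0.985]] [0.077 0.591 1.263]
hub [([0.531, -0.06, 0.186], 0.92), ([0.475, -0.113, 0.196], 0.45)]
hinge [([0.475, -0.108, 0.198], 0.77)]
ball [([0.512, -0.075, 0.2], 0.53)]
press [([0.524, -0.064, -0.001], 0.98)]
angel [([0.412, 0.128, -0.002], 0.85)]
mug [([0.68, -0.239, 0.003], 0.74)]
beads [([0.628, 0.09, 0.002], 0.81)]
plaque []
wrist 371.64829954431775 [[0.361, 0.933, 0.002], [0.883, -0.342, 0.323], [0.301, -0.115, -0.947]] [-0.676 -0.042  0.381]
hub []
hinge []
ball []
press []
angel [([0.415, 0.128, -0.0], 0.6)]
mug []
beads []
plaque []
```

View pics/scene0.png

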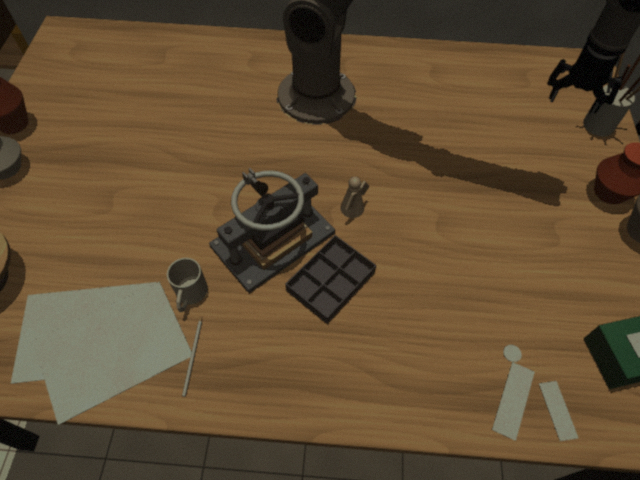

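View pics/top0.png

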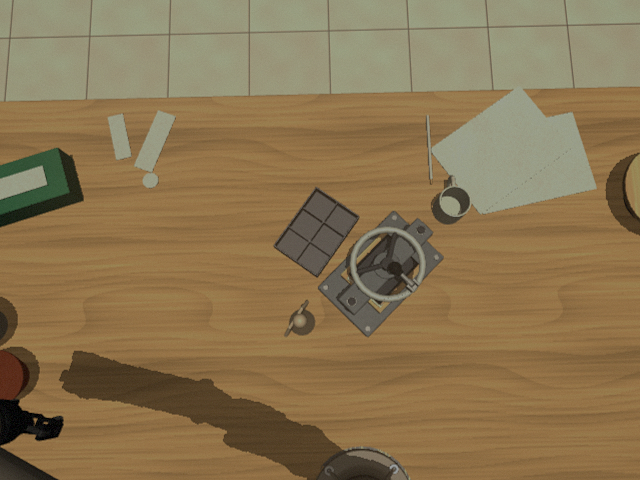

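The scene view shows the wheel at about (267,200), with the folded handle's hinge at (249,177) and the ball at about (260,187). In the top view the ball is at (395,267) and the hinge at about (412,287). Both agree with the networks. I'll move above the ball with the jaws tangential.

```bash
cat > h.py <<'E'
from station import *
import numpy as np, sys
from scipy.spatial.transform import Rotation as Ro
def st():
    o=get_obs(); q=o["tool_rot"]; return o,np.array(o["eef_pos"]),Ro.from_quat([q[1],q[2],q[3],q[0]])
def go(target,yang=None):
    o,p,R=st(); s=R.inv().apply(np.array(target)-p)*100
    M=R.as_matrix(); a=np.degrees(np.arctan2(M[1,1],M[0,1]))
    tw=None if yang is None else np.radians(-(((yang-a)+180)%360-180))
    print("t",round(float(o["t"]),2),"pos",p.round(4),"yang",round(a,1),"zax",M[:,2].round(3),"F",np.round(o["contact_force"],1),"g",round(float(o["gripper_width"]),3)); print("shift cm",s.round(2),"twist",tw)
E
python3 -c "
from h import *; go([.512,-.077,.36],-45.5)"
```

```text
t 1.35 pos [0.2433 0.6296 0.3039] yang 68.9 zax [-0. -0. -1.] F [0.2 0.1 0.6] g 1.011
shift cm [-50.53 -56.22  -5.61] twist 1.996117842163995
```

Call:
{"api": "move_arm", "payload": {
  "gripper": [1,1,1,1,1],
  "xyz": [
    [-4,-4,-2],
    [-8,-8,-4],
    [-12,-12,-6],
    [-15,-16,-6],
    [-18,-20,-6]
  ],
  "twist": [0.12,0.24,0.36,0.48,0.6]
}}

```text
t: 1.77
eef_pos: [0.3188, 0.4425, 0.3584]
tool_rot: [-0.0, 0.468, 0.884, 0.001]
contact_force: [0.6, -0.4, 0.2]
gripper_width: 1.0
```

```bash
python3 -c "
from h import *; go([.512,-.077,.36],-45.5)"
```

```text
t 1.77 pos [0.3188 0.4425 0.3584] yang 34.1 zax [ 0.001  0.002 -1.   ] F [ 0.6 -0.4  0.2] g 1.0
shift cm [-53.84 -13.16  -0.25] twist 1.3899362752429818
```

Call:
{"api": "move_arm", "payload": {
  "gripper": [1,1,1,1,1],
  "xyz": [
    [-4,-1,0],
    [-8,-2,0],
    [-12,-3,0],
    [-16,-4,0],
    [-20,-5,0]
  ],
  "twist": [0.12,0.24,0.36,0.48,0.6]
}}

```text
t: 2.18
eef_pos: [0.3901, 0.2487, 0.3574]
tool_rot: [-0.0, 0.708, 0.706, 0.0]
contact_force: [0.7, 0.4, 0.4]
gripper_width: 0.999
```

```bash
python3 -c "
from h import *; go([.512,-.077,.36],-45.5)"
```

```text
t 2.18 pos [0.3901 0.2487 0.3574] yang -0.2 zax [ 0.     0.001 -1.   ] F [0.7 0.4 0.4] g 0.999
shift cm [-32.52  12.31  -0.29] twist 0.7903013914028874
```

Call:
{"api": "move_arm", "payload": {
  "gripper": [1,0.7,0.7,0.7,0.7],
  "xyz": [
    [-4,1.5,0],
    [-8,3,0],
    [-12,4.5,0],
    [-16,6,0],
    [-20,7.5,0]
  ],
  "twist": [0.12,0.24,0.36,0.48,0.6]
}}

```text
t: 2.6
eef_pos: [0.4636, 0.0537, 0.3575]
tool_rot: [-0.0, 0.885, 0.465, 0.001]
contact_force: [1.7, 1.3, 0.3]
gripper_width: 0.7
```

```bash
python3 -c "
from h import *; go([.512,-.077,.36],-45.5)"
```

```text
t 2.6 pos [0.4636 0.0537 0.3575] yang -34.6 zax [ 0.001  0.001 -1.   ] F [1.7 1.3 0.3] g 0.7
shift cm [-8.01 11.41 -0.26] twist 0.19035849467545127
```

Call:
{"api": "move_arm", "payload": {
  "gripper": [0.6,0.6,0.6,0.6,0.6],
  "xyz": [
    [-2,3,0],
    [-4,6,0],
    [-6,8.5,0],
    [-8,11.4,0],
    [-8,11.4,0]
  ],
  "twist": [0.1,0.19,0.19,0.19,0.19]
}}

```text
t: 3.02
eef_pos: [0.5134, -0.0815, 0.3579]
tool_rot: [0.002, 0.926, 0.377, 0.001]
contact_force: [-0.2, -0.1, 0.2]
gripper_width: 0.592
```

Run:
```python
from h import *
import cv2
go([.512,-.077,.36],-45.5)
for c in ["scene","top","wrist"]:
    r=read_camera(c); cv2.imwrite(f"pics/{c}1.png",r["pixels"][:,:,::-1])
    for q in ["hub","hinge","ball"]:
        print(c,q,[(np.round(d["centre"],3).tolist(),round(d["p"],2)) for d in spot_point(q,c)[:2]])
```

```text
t 3.02 pos [ 0.5134 -0.0815  0.3579] yang -45.6 zax [ 0.003 -0.003 -1.   ] F [-0.2 -0.1  0.2] g 0.592
shift cm [ 0.21 -0.42 -0.21] twist -0.0025333001318966993
scene hub [([0.527, -0.062, 0.194], 0.56)]
scene hinge [([0.476, -0.11, 0.196], 0.97)]
scene ball [([0.513, -0.078, 0.198], 0.6)]
top hub [([0.531, -0.062, 0.188], 0.84)]
top hinge []
top ball []
wrist hub [([0.52, -0.065, 0.196], 0.58)]
wrist hinge [([0.481, -0.108, 0.193], 0.72)]
wrist ball [([0.518, -0.071, 0.194], 0.63)]
```

View pics/wrist1.png

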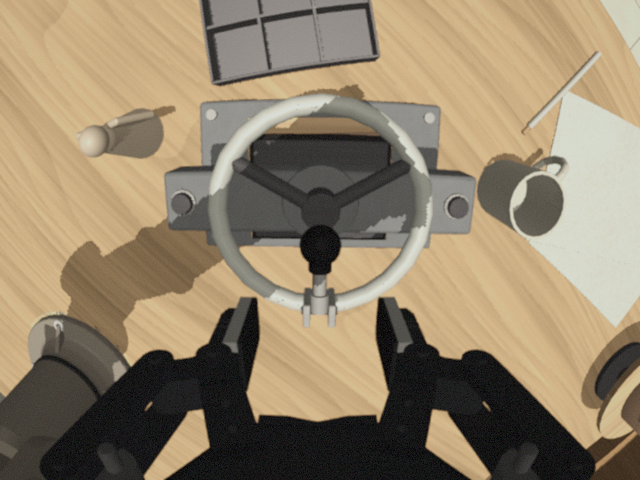

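The wrist view shows the ball at (320,246), the hinge pin at about (320,300), and the rim centred near (320,202). The jaw axis lines up with the pin. I'll back-project these pixels.

Run:
```python
from h import *
import cv2
r=read_camera("wrist")
f=r["fx"];R=np.array(r["R"]);t=np.array(r["t"]);print(r["fx"],r["fy"],r["cx"],r["cy"], (-R.T@t).round(4))
def bp(u,v,z):
    d=np.array([u-r["cx"],v-r["cy"]]);n=np.hypot(*d);th=n/f
    ray=R.T@np.r_[np.sin(th)*d/n,np.cos(th)];C=-R.T@t
    return C+ray*(z-C[2])/ray[2]
for n,u,v,z in [("ball",320,245,.194),("hinge",320,301,.194),("hub",321,207,.178)]: print(n,bp(u,v,z).round(4))
P=np.array([bp(u,v,.172)[:2] for u,v in [(321,102),(216,190),(424,190),(250,277),(392,277),(320,298)]])
from scipy.optimize import least_squares
s=least_squares(lambda x:np.hypot(P[:,0]-x[0],P[:,1]-x[1])-x[2],[.525,-.064,.075]);print("rim",s.x.round(4),s.fun.round(4))
m=cut_out("ball","wrist")
if m:
    v,u=np.nonzero(m[0]["pixels"]);print("ballmask",u.mean(),v.mean(),len(u),m[0]["p"])
```

```text
371.64829954431775 371.64829954431775 317.15526475915846 237.45913908101159 [ 0.5712 -0.0146  0.4287]
ball [ 0.5125 -0.0756  0.194 ]
hinge [ 0.4824 -0.1058  0.194 ]
hub [ 0.5288 -0.0605  0.178 ]
rim [ 0.5273 -0.0617  0.0755] [-0.0013  0.001   0.0004  0.0012  0.002  -0.0033]
ballmask 318.77867746288797 260.9527665317139 2223 0.63
```

```bash
python3 -c "
from h import *; go([.5138,-.0752,.251],-45)"
```

```text
t 3.72 pos [ 0.5125 -0.0743  0.3571] yang -45.1 zax [ 0.  0. -1.] F [ 0.5 -0.2  0.5] g 0.598
shift cm [ 0.02  0.16 10.61] twist -0.002164955342322494
```

Call:
{"api": "move_arm", "payload": {
  "gripper": [0.55,0.55,0.55,0.55,0.55],
  "xyz": [
    [0,0.15,2.5],
    [0,0.15,5],
    [0,0.15,7],
    [0,0.15,8.5],
    [0,0.15,8.5]
  ],
  "twist": [0,0,0,0,0],
  "squeeze": 20
}}

```text
t: 4.13
eef_pos: [0.512, -0.0752, 0.2693]
tool_rot: [-0.001, 0.924, 0.382, -0.003]
contact_force: [-0.3, 0.4, -0.2]
gripper_width: 0.554
```

Run:
```python
from h import *
import cv2
go([.5138,-.0752,.251],-45)
for c in ["wrist"]:
    r=read_camera(c); cv2.imwrite(f"pics/{c}2.png",r["pixels"][:,:,::-1])
```

```text
t 4.13 pos [ 0.512  -0.0752  0.2693] yang -45.1 zax [-0.005 -0.001 -1.   ] F [-0.3  0.4 -0.2] g 0.554
shift cm [0.14 0.14 1.83] twist -0.0024160401935461244
```

View pics/wrist2.png

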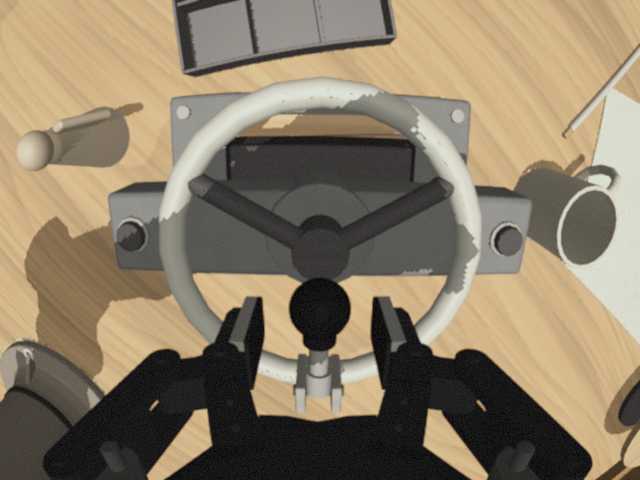

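The wrist view shows the ball at (320,308), centred between the pads at about 255 and 380. Next I'll go down and close lightly.

Call:
{"api": "move_arm", "payload": {
  "gripper": [0.55,0.55,0.55,0.25,0.25],
  "xyz": [
    [0.1,0.1,1],
    [0.1,0.1,1.7],
    [0.1,0.1,1.7],
    [0.1,0.1,1.7],
    [0.1,0.1,1.7]
  ],
  "twist": [0,0,0,0,0],
  "squeeze": 20
}}

```text
t: 4.6
eef_pos: [0.5147, -0.0749, 0.2552]
tool_rot: [-0.001, 0.924, 0.382, -0.0]
contact_force: [-3.7, 4.6, 1.2]
gripper_width: 0.309
```

Call:
{"api": "move_arm", "payload": {
  "gripper": [0.25,0.25,0.25],
  "xyz": [
    [0,0,0],
    [0,0,0],
    [0,0,0]
  ],
  "twist": [0,0,0],
  "squeeze": 20
}}

```text
t: 4.85
eef_pos: [0.5146, -0.0749, 0.2551]
tool_rot: [-0.001, 0.924, 0.382, -0.0]
contact_force: [-3.4, 3.7, 1.3]
gripper_width: 0.305
```

Run:
```python
from h import *
import cv2
go([.5138,-.0752,.251],-45)
for c in ["wrist"]:
    r=read_camera(c); cv2.imwrite(f"pics/{c}3.png",r["pixels"][:,:,::-1])
```

```text
t 4.85 pos [ 0.5146 -0.0749  0.2551] yang -45.1 zax [-0.001  0.001 -1.   ] F [-3.4  3.7  1.3] g 0.305
shift cm [-0.08 -0.03  0.41] twist -0.0020129519987840214
```

View pics/wrist3.png

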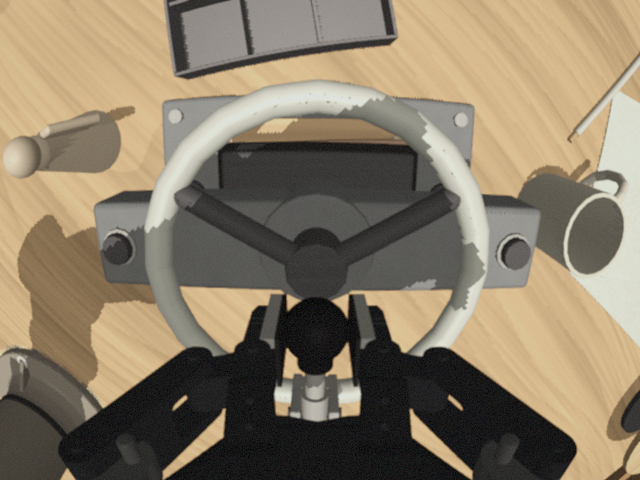

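Call:
{"api": "move_arm", "payload": {
  "gripper": [0.45,0.45,0.45,0.25,0.25],
  "xyz": [
    [0,-0.05,0],
    [0,-0.05,0.4],
    [0,-0.05,0.4],
    [0,-0.05,0.4],
    [0,-0.05,0.4]
  ],
  "twist": [0,0,0,0,0],
  "squeeze": 20
}}

```text
t: 5.32
eef_pos: [0.5143, -0.0748, 0.2508]
tool_rot: [-0.001, 0.924, 0.382, -0.0]
contact_force: [-2.9, 3.1, 0.8]
gripper_width: 0.312
```

Call:
{"api": "move_arm", "payload": {
  "gripper": [0.25,0.25,0.25],
  "xyz": [
    [0,0,0],
    [0,0,0],
    [0,0,-0.3]
  ],
  "twist": [0,0,0],
  "squeeze": 20
}}

```text
t: 5.57
eef_pos: [0.5142, -0.0749, 0.2535]
tool_rot: [-0.0, 0.924, 0.382, -0.001]
contact_force: [-1.5, 2.3, -4.1]
gripper_width: 0.312
```

Call:
{"api": "move_arm", "payload": {
  "gripper": [0.25,0.25,0.25,0.25,0.25],
  "xyz": [
    [-0.1,0,-0.7],
    [-0.25,0,-1.2],
    [-0.4,0,-1.65],
    [-0.62,0,-2.1],
    [-0.87,0,-2.5]
  ],
  "twist": [0,0,0,0,0],
  "squeeze": 20
}}

```text
t: 5.98
eef_pos: [0.508, -0.0811, 0.2794]
tool_rot: [-0.0, 0.924, 0.382, -0.0]
contact_force: [-2.5, 4.3, -4.1]
gripper_width: 0.307
```

Run:
```python
from h import *
import cv2
go([.478,-.1106,.301],-45)
for c in ["wrist"]:
    r=read_camera(c); cv2.imwrite(f"pics/{c}4.png",r["pixels"][:,:,::-1])
```

```text
t 5.98 pos [ 0.508  -0.0811  0.2794] yang -45.1 zax [-0.001  0.001 -1.   ] F [-2.5  4.3 -4.1] g 0.307
shift cm [-4.21 -0.03 -2.16] twist -0.0024251358893677692
```

View pics/wrist4.png

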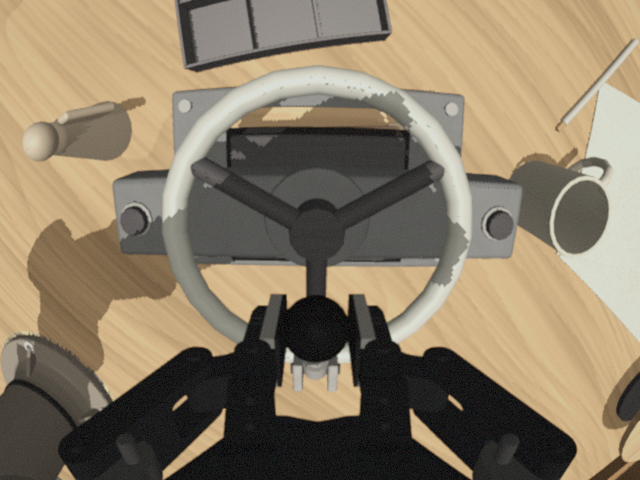

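The ball is rising between the pads and the spoke under it is now exposed, so I'll continue the arc.

Call:
{"api": "move_arm", "payload": {
  "gripper": [0.25,0.25,0.25,0.25,0.25],
  "xyz": [
    [-0.3,0,-0.4],
    [-0.65,0,-0.8],
    [-1.05,0,-1.1],
    [-1.43,0,-1.4],
    [-1.85,0,-1.65]
  ],
  "twist": [0,0,0,0,0],
  "squeeze": 20
}}

```text
t: 6.45
eef_pos: [0.4954, -0.0937, 0.2962]
tool_rot: [-0.001, 0.924, 0.382, 0.001]
contact_force: [-1.2, 6.5, -2.5]
gripper_width: 0.307
```

Call:
{"api": "move_arm", "payload": {
  "gripper": [0.25,0.25,0.25,0.25,0.25],
  "xyz": [
    [-0.45,0,-0.2],
    [-0.95,0,-0.35],
    [-1.4,0,-0.47],
    [-1.9,0,-0.55],
    [-2.3,0,-0.55]
  ],
  "twist": [0,0,0,0,0],
  "squeeze": 20
}}

```text
t: 6.87
eef_pos: [0.4796, -0.1095, 0.3022]
tool_rot: [-0.001, 0.924, 0.382, 0.001]
contact_force: [-2.6, 8.5, 3.3]
gripper_width: 0.308
```

Run:
```python
from h import *
import cv2
go([.478,-.1106,.301],-45)
for c in ["wrist","scene"]:
    r=read_camera(c); cv2.imwrite(f"pics/{c}5.png",r["pixels"][:,:,::-1])
cv2.imwrite("pics/scene5c.png",cv2.resize(r["pixels"][100:300,150:400,::-1],None,fx=3,fy=3))
```

```text
t 6.87 pos [ 0.4796 -0.1095  0.3022] yang -45.1 zax [ 0.002  0.003 -1.   ] F [-2.6  8.5  3.3] g 0.308
shift cm [-0.19 -0.03  0.12] twist -0.0016523805981028634
```

View pics/wrist5.png

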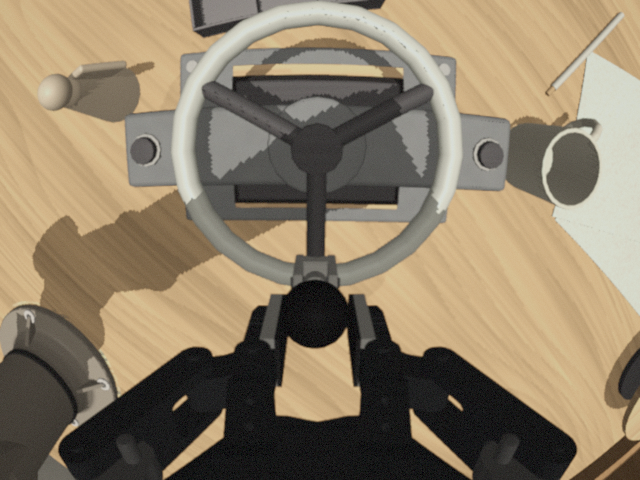

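View pics/scene5c.png

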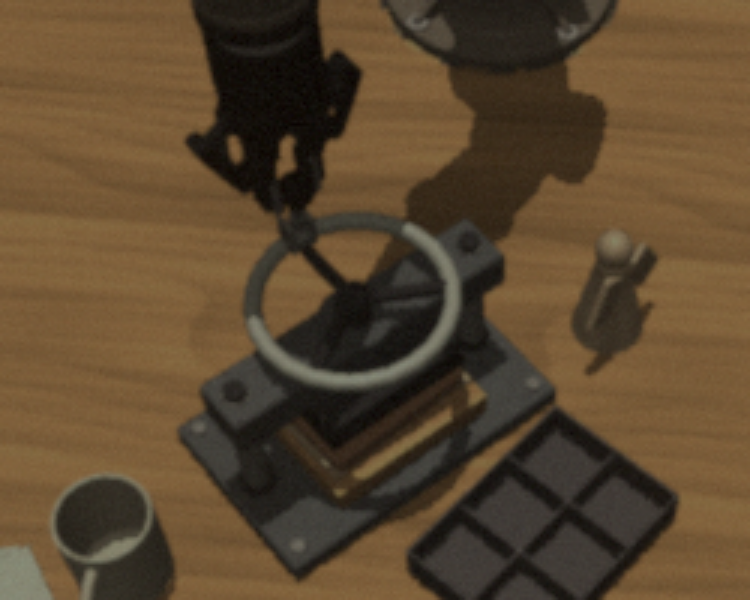

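Call:
{"api": "move_arm", "payload": {
  "gripper": [0.25,0.25,0.25],
  "xyz": [
    [-0.3,-0.1,0],
    [-0.6,-0.1,0],
    [-0.6,-0.1,0]
  ],
  "twist": [0,0,0],
  "squeeze": 20
}}

```text
t: 7.22
eef_pos: [0.4746, -0.1138, 0.3023]
tool_rot: [-0.0, 0.924, 0.382, 0.002]
contact_force: [-2.3, 7.3, 3.8]
gripper_width: 0.308
```

Run:
```python
from h import *
import cv2
go([.478,-.1106,.301],-45)
for c in ["scene","top","wrist"]:
    r=read_camera(c); 
    for q in ["hub","hinge","ball"]:
        print(c,q,[(np.round(d["centre"],3).tolist(),round(d["p"],2)) for d in spot_point(q,c)[:2]])
cv2.imwrite("pics/wrist6.png",r["pixels"][:,:,::-1])
```

```text
t 7.22 pos [ 0.4746 -0.1138  0.3023] yang -45.1 zax [ 0.003  0.002 -1.   ] F [-2.3  7.3  3.8] g 0.308
shift cm [0.46 0.01 0.13] twist -0.0025200446568020623
scene hub [([0.526, -0.063, 0.196], 0.81)]
scene hinge [([0.478, -0.111, 0.196], 0.78)]
scene ball [([0.481, -0.107, 0.247], 0.66), ([0.525, -0.064, 0.044], 0.42)]
top hub [([0.531, -0.062, 0.19], 0.55)]
top hinge [([0.411, 0.128, 0.0], 0.54), ([0.531, -0.058, 0.187], 0.35)]
top ball [([0.474, -0.109, 0.194], 0.35)]
wrist hub [([0.521, -0.065, 0.192], 0.83)]
wrist hinge [([0.477, -0.108, 0.195], 0.74)]
wrist ball [([0.483, -0.106, 0.243], 0.71)]
```

View pics/wrist6.png

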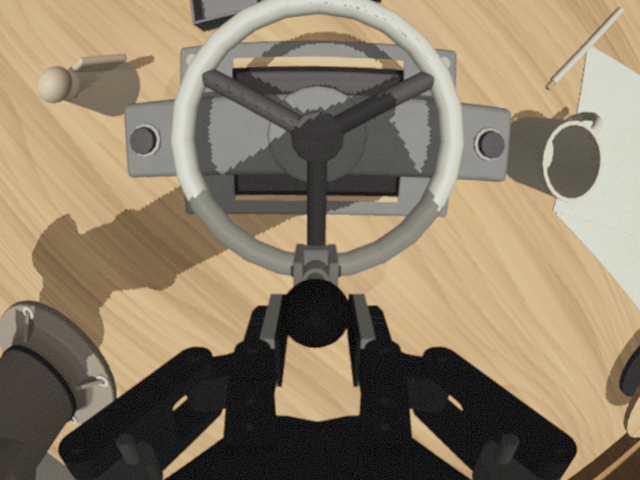

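Call:
{"api": "move_arm", "payload": {
  "gripper": [0.25,0.25,0.25],
  "xyz": [
    [-0.25,-0.1,0],
    [-0.5,-0.1,0],
    [-0.5,-0.1,0]
  ],
  "twist": [0,0,0],
  "squeeze": 20
}}

```text
t: 8.07
eef_pos: [0.471, -0.1168, 0.3023]
tool_rot: [0.0, 0.924, 0.381, 0.002]
contact_force: [-0.1, 4.4, -0.2]
gripper_width: 0.31
```

```bash
cat >> h.py <<'E'
def bpr(r,u,v,z):
    R=np.array(r["R"]);t=np.array(r["t"]);d=np.array([u-r["cx"],v-r["cy"]]);n=np.hypot(*d);th=n/r["fx"]
    ray=R.T@np.r_[np.sin(th)*d/n,np.cos(th)];C=-R.T@t
    return C+ray*(z-C[2])/ray[2]
E
python3 - <<'E'
from h import *
import cv2
go([.478,-.1106,.301],-45)
r=read_camera("wrist"); 
cv2.imwrite("pics/wrist7.png",r["pixels"][:,:,::-1])
r2=read_camera("scene"); 
cv2.imwrite("pics/scene7.png",cv2.resize(r2["pixels"][120:270,190:340,::-1],None,fx=4,fy=4))
print(bpr(r,317,314,.244))
E
```

```text
t 8.07 pos [ 0.471  -0.1168  0.3023] yang -45.2 zax [ 0.004  0.001 -1.   ] F [-0.1  4.4 -0.2] g 0.31
shift cm [0.93 0.06 0.13] twist -0.0026911275474790666
[ 0.47568218 -0.11111854  0.244     ]
```

View pics/wrist7.png

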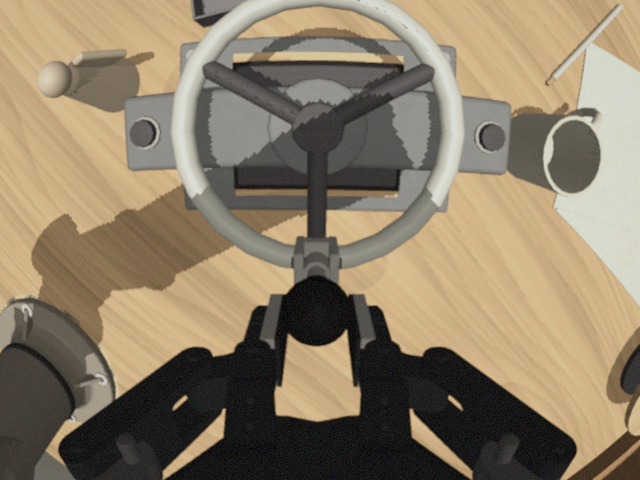

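View pics/scene7.png

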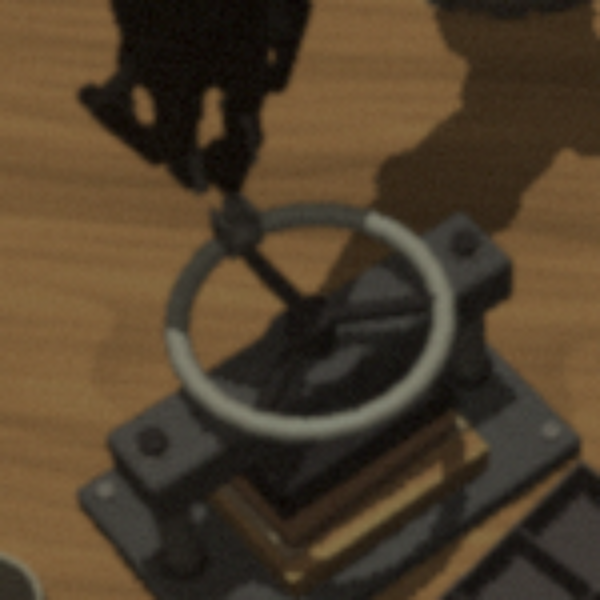

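Call:
{"api": "move_arm", "payload": {
  "gripper": [0.25,0.25,0.25],
  "xyz": [
    [-0.2,-0.1,0],
    [-0.4,-0.1,0],
    [-0.4,-0.1,0]
  ],
  "twist": [0,0,0],
  "squeeze": 20
}}

```text
t: 8.42
eef_pos: [0.4693, -0.1175, 0.3025]
tool_rot: [0.001, 0.924, 0.382, 0.004]
contact_force: [7.9, 8.5, -6.0]
gripper_width: 0.308
```

Run:
```python
from h import *
import cv2
go([.478,-.1106,.301],-45)
r=read_camera("wrist"); 
cv2.imwrite("pics/wrist8.png",r["pixels"][:,:,::-1])
```

```text
t 8.42 pos [ 0.4693 -0.1175  0.3025] yang -45.1 zax [ 0.008  0.002 -1.   ] F [ 7.9  8.5 -6. ] g 0.308
shift cm [1.1  0.12 0.16] twist -0.0010983718388954543
```

View pics/wrist8.png

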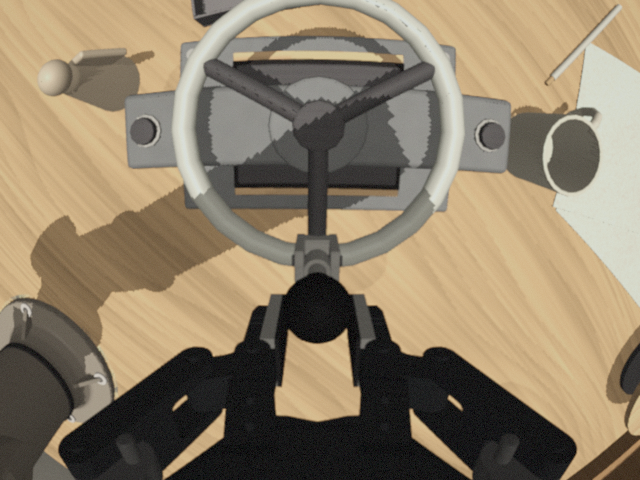

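Handle is at its stop: 11.6 N radially, and the ball has slid inward on the pads, now at (317,308). I'll re-grip it centred and look again.

Call:
{"api": "move_arm", "payload": {
  "gripper": [0.5,0.5,0.5,0.5,0.25],
  "xyz": [
    [0,0,0],
    [0,0,0],
    [1.2,0.1,0.3],
    [1.2,0.1,0.3],
    [1.2,0.1,0.3]
  ],
  "twist": [0,0,0,0,0],
  "squeeze": 30
}}

```text
t: 8.88
eef_pos: [0.4761, -0.1112, 0.298]
tool_rot: [0.0, 0.924, 0.382, -0.0]
contact_force: [0.2, 0.2, 0.3]
gripper_width: 0.376
```

Run:
```python
from h import *
import cv2
go([.478,-.1106,.299],-45)
r=read_camera("wrist"); 
cv2.imwrite("pics/wrist9.png",r["pixels"][:,:,::-1])
```

```text
t 8.88 pos [ 0.4761 -0.1112  0.298 ] yang -45.1 zax [ 0.    -0.001 -1.   ] F [0.2 0.2 0.3] g 0.376
shift cm [ 0.17  0.09 -0.1 ] twist -0.0019646697543862298
```

View pics/wrist9.png

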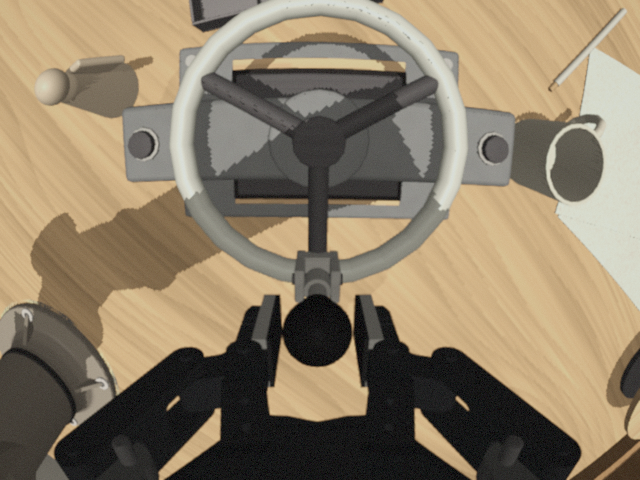

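Call:
{"api": "move_arm", "payload": {
  "gripper": [0.2,0.2,0.2],
  "xyz": [
    [0,0,0],
    [0,0,0],
    [0,0,0]
  ],
  "twist": [0,0,0],
  "squeeze": 40
}}

```text
t: 9.18
eef_pos: [0.4757, -0.1114, 0.2982]
tool_rot: [0.0, 0.924, 0.381, 0.0]
contact_force: [0.9, 0.1, 0.9]
gripper_width: 0.302
```

Run:
```python
from h import *
import cv2
go([.478,-.1106,.299],-45)
r=read_camera("wrist"); 
print(bpr(r,317,330,.244), bpr(r,318,142,.178))
P=np.array([bpr(r,u,v,.172)[:2] for u,v in [(320,0),(172,140),(466,140),(210,235),(428,235)]])
from scipy.optimize import least_squares
s=least_squares(lambda x:np.hypot(P[:,0]-x[0],P[:,1]-x[1])-.082,[.525,-.064]);print("rim",s.x.round(4),s.fun.round(4))
```

```text
t 9.18 pos [ 0.4757 -0.1114  0.2982] yang -45.2 zax [ 0.001 -0.    -1.   ] F [0.9 0.1 0.9] g 0.302
shift cm [ 0.22  0.1  -0.08] twist -0.0028228399266279425
[ 0.4766672  -0.10946213  0.244     ] [ 0.52545431 -0.06170419  0.178     ]
rim [ 0.5242 -0.0639] [-0.0023 -0.0002 -0.0002 -0.0018 -0.0018]
```

Now I'll crank. In tool axes the circle's centre is at x = +6.8 cm, so a wheel angle a is the shift (6.8(1−cos a), −6.8 sin a).

Call:
{"api": "move_arm", "payload": {
  "gripper": [0.2,0.2,0.2,0.2,0.2],
  "xyz": [
    [0.14,-1.35,0],
    [0.54,-2.65,0],
    [1.19,-3.84,0],
    [2.06,-4.88,0],
    [3.13,-5.72,0]
  ],
  "twist": [0,0,0,0,0],
  "squeeze": 40
}}

```text
t: 9.65
eef_pos: [0.4575, -0.0501, 0.2983]
tool_rot: [0.001, 0.925, 0.381, 0.001]
contact_force: [4.0, -6.6, -2.2]
gripper_width: 0.293
```

```bash
cat >> h.py <<'E'
C=np.array([.5237,-.0633])
def wheel(t1=None):
    o,p,R=st(); d=p[:2]-C; th=np.radians(225.2)-np.arctan2(d[1],d[0]); th%=2*np.pi
    F=np.array(o["contact_force"]); rad=d/np.hypot(*d); tan=np.array([rad[1],-rad[0]])
    print("t %.2f theta %.3f r %.4f z %.4f Frad %.1f Ftan %.1f Fz %.1f g %.3f"%(o["t"],th,np.hypot(*d),p[2],F[:2]@rad,F[:2]@tan,F[2],o["gripper_width"]))
E
python3 -c "
from h import *
wheel()"
```

```text
t 9.65 theta 0.986 r 0.0675 z 0.2983 Frad -5.3 Ftan -5.7 Fz -2.2 g 0.293
```

Call:
{"api": "move_arm", "payload": {
  "gripper": [0.2,0.2,0.2,0.2,0.2],
  "xyz": [
    [1.21,-0.62,0],
    [2.52,-0.98,0],
    [3.87,-1.08,0],
    [5.22,-0.9,0],
    [6.5,-0.46,0]
  ],
  "twist": [0,0,0,0,0],
  "squeeze": 40
}}

```text
t: 10.07
eef_pos: [0.4996, -0.0005, 0.2981]
tool_rot: [0.0, 0.925, 0.381, -0.001]
contact_force: [-3.7, -5.0, 6.1]
gripper_width: 0.304
```

Run:
```python
from h import *
import cv2
wheel()
r=read_camera("wrist"); 
cv2.imwrite("pics/wrist10.png",r["pixels"][:,:,::-1])
```

```text
t 10.07 theta 1.993 r 0.0673 z 0.2981 Frad -3.4 Ftan -5.3 Fz 6.1 g 0.304
```

View pics/wrist10.png

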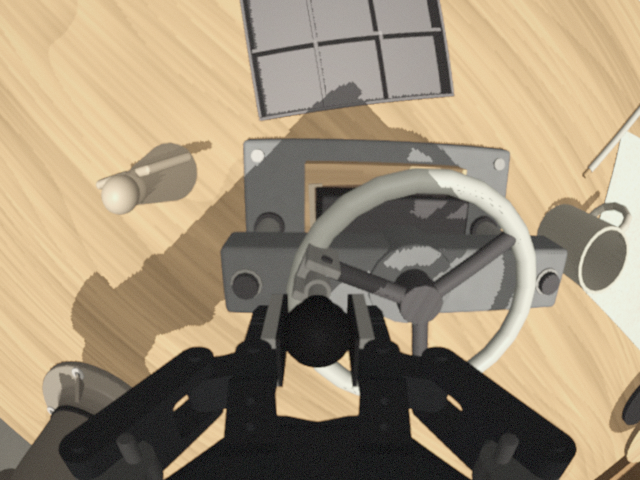

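Call:
{"api": "move_arm", "payload": {
  "gripper": [0.2,0.2,0.2,0.2,0.2],
  "xyz": [
    [1.17,0.69,0],
    [2.18,1.59,0],
    [3.0,2.68,0],
    [3.58,3.91,0],
    [3.9,5.22,0]
  ],
  "twist": [0,0,0,0,0],
  "squeeze": 40
}}

```text
t: 10.53
eef_pos: [0.5642, -0.0085, 0.2981]
tool_rot: [-0.001, 0.924, 0.382, -0.001]
contact_force: [-4.3, 1.7, 7.4]
gripper_width: 0.302
```

Run:
```python
from h import *
wheel()
```

```text
t 10.53 theta 2.997 r 0.0681 z 0.2981 Frad -1.2 Ftan -4.5 Fz 7.4 g 0.302
```

```bash
cat >> h.py <<'E'
def rows(a,bs):
    f=lambda t:np.array([6.8*(1-np.cos(t)),-6.8*np.sin(t)])
    for b in bs: print(b,(f(b)-f(a)).round(2).tolist())
E
python3 -c "
from h import *
for k in range(8): a=3.0+.2*k; print('from',round(a,1)); rows(a,[round(a+.1,2),round(a+.2,2)])"
```

```text
from 3.0
3.1 [0.06, 0.68]
3.2 [0.06, 1.36]
from 3.2
3.3 [-0.07, 0.68]
3.4 [-0.21, 1.34]
from 3.4
3.5 [-0.21, 0.65]
3.6 [-0.48, 1.27]
from 3.6
3.7 [-0.33, 0.59]
3.8 [-0.72, 1.15]
from 3.8
3.9 [-0.44, 0.52]
4.0 [-0.93, 0.99]
from 4.0
4.1 [-0.54, 0.42]
4.2 [-1.11, 0.78]
from 4.2
4.3 [-0.61, 0.3]
4.4 [-1.24, 0.54]
from 4.4
4.5 [-0.66, 0.18]
4.6 [-1.33, 0.29]
```

Call:
{"api": "move_arm", "payload": {
  "gripper": [0.2,0.2],
  "xyz": [
    [0.06,0.68,0],
    [0.06,1.36,0]
  ],
  "twist": [0,0]
}}

```text
t: 10.7
eef_pos: [0.5745, -0.0178, 0.2981]
tool_rot: [-0.001, 0.924, 0.382, -0.0]
contact_force: [-3.9, 4.7, 6.3]
gripper_width: 0.301
```

Run:
```python
from h import *
wheel()
```

```text
t 10.70 theta 3.200 r 0.0682 z 0.2981 Frad 0.2 Ftan -6.1 Fz 6.3 g 0.301
```

Call:
{"api": "move_arm", "payload": {
  "gripper": [0.2,0.2],
  "xyz": [
    [-0.07,0.68,0],
    [-0.21,1.34,0]
  ],
  "twist": [0,0]
}}

```text
t: 10.87
eef_pos: [0.5824, -0.0283, 0.2982]
tool_rot: [-0.001, 0.924, 0.382, -0.0]
contact_force: [-3.2, 5.3, 5.4]
gripper_width: 0.301
```

Run:
```python
from h import *
import cv2
wheel()
r=read_camera("scene"); cv2.imwrite("pics/scene11.png",cv2.resize(r["pixels"][150:300,180:360,::-1],None,fx=4,fy=4))
```

```text
t 10.87 theta 3.393 r 0.0683 z 0.2982 Frad -0.0 Ftan -6.1 Fz 5.4 g 0.301
```

View pics/scene11.png

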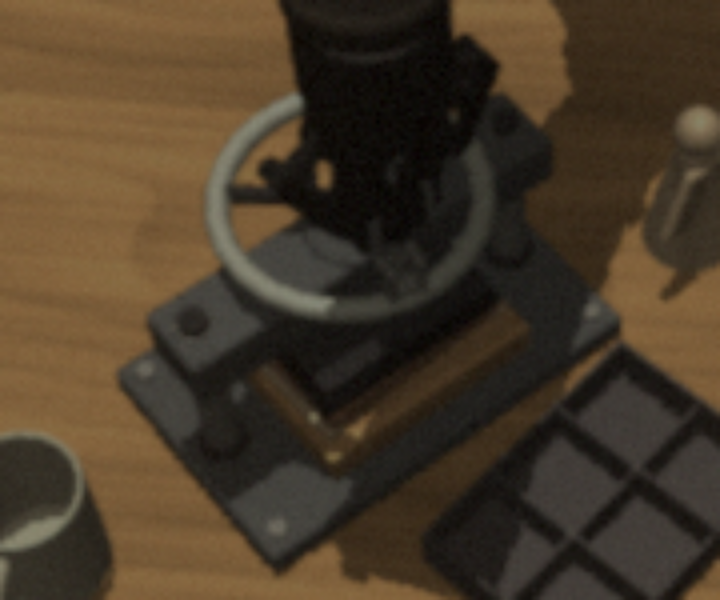

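Call:
{"api": "move_arm", "payload": {
  "gripper": [0.2,0.2],
  "xyz": [
    [-0.21,0.65,0],
    [-0.48,1.27,0]
  ],
  "twist": [0,0]
}}

```text
t: 11.08
eef_pos: [0.588, -0.0402, 0.2982]
tool_rot: [-0.001, 0.924, 0.382, 0.0]
contact_force: [-1.1, 4.4, 4.7]
gripper_width: 0.298
```

Run:
```python
from h import *
wheel()
```

```text
t 11.08 theta 3.586 r 0.0684 z 0.2982 Frad 0.5 Ftan -4.5 Fz 4.7 g 0.298
```

No contact yet (4.5 N). Continuing.

Call:
{"api": "move_arm", "payload": {
  "gripper": [0.2,0.2],
  "xyz": [
    [-0.33,0.59,0],
    [-0.72,1.15,0]
  ],
  "twist": [0,0]
}}

```text
t: 11.25
eef_pos: [0.5914, -0.0532, 0.2982]
tool_rot: [-0.001, 0.924, 0.382, 0.001]
contact_force: [0.4, 7.0, 3.4]
gripper_width: 0.303
```

Run:
```python
from h import *
wheel()
```

```text
t 11.25 theta 3.783 r 0.0685 z 0.2982 Frad 1.4 Ftan -6.9 Fz 3.4 g 0.303
```

Call:
{"api": "move_arm", "payload": {
  "gripper": [0.2,0.2],
  "xyz": [
    [-0.22,0.26,0],
    [-0.44,0.52,0]
  ],
  "twist": [0,0]
}}

```text
t: 11.42
eef_pos: [0.592, -0.0597, 0.2982]
tool_rot: [-0.001, 0.924, 0.382, 0.001]
contact_force: [-0.0, 8.5, 3.0]
gripper_width: 0.302
```

Run:
```python
from h import *
wheel()
```

```text
t 11.42 theta 3.877 r 0.0684 z 0.2982 Frad 0.4 Ftan -8.5 Fz 3.0 g 0.302
```

Call:
{"api": "move_arm", "payload": {
  "gripper": [0.2,0.2],
  "xyz": [
    [-0.24,0.24,0],
    [-0.49,0.47,0]
  ],
  "twist": [0,0]
}}

```text
t: 11.58
eef_pos: [0.5921, -0.0656, 0.2982]
tool_rot: [-0.002, 0.924, 0.383, 0.001]
contact_force: [1.1, 10.1, 3.6]
gripper_width: 0.299
```

Run:
```python
from h import *
wheel()
```

```text
t 11.58 theta 3.963 r 0.0685 z 0.2982 Frad 0.8 Ftan -10.1 Fz 3.6 g 0.299
```

Call:
{"api": "move_arm", "payload": {
  "gripper": [0.2,0.2,0.2,0.2],
  "xyz": [
    [0,0,0],
    [0,0,0],
    [0,0,0],
    [0,0,0]
  ],
  "twist": [0,0,0,0]
}}

```text
t: 11.92
eef_pos: [0.5921, -0.0662, 0.2982]
tool_rot: [-0.001, 0.924, 0.382, 0.001]
contact_force: [1.6, 7.0, 2.6]
gripper_width: 0.298
```

Run:
```python
from h import *
import cv2
wheel()
r=read_camera("scene"); cv2.imwrite("pics/scene12.png",cv2.resize(r["pixels"][150:300,180:360,::-1],None,fx=4,fy=4))
wheel()
```

```text
t 11.92 theta 3.973 r 0.0684 z 0.2982 Frad 1.3 Ftan -7.0 Fz 2.6 g 0.298
t 11.97 theta 3.972 r 0.0684 z 0.2982 Frad 1.4 Ftan -6.9 Fz 2.0 g 0.299
```

View pics/scene12.png

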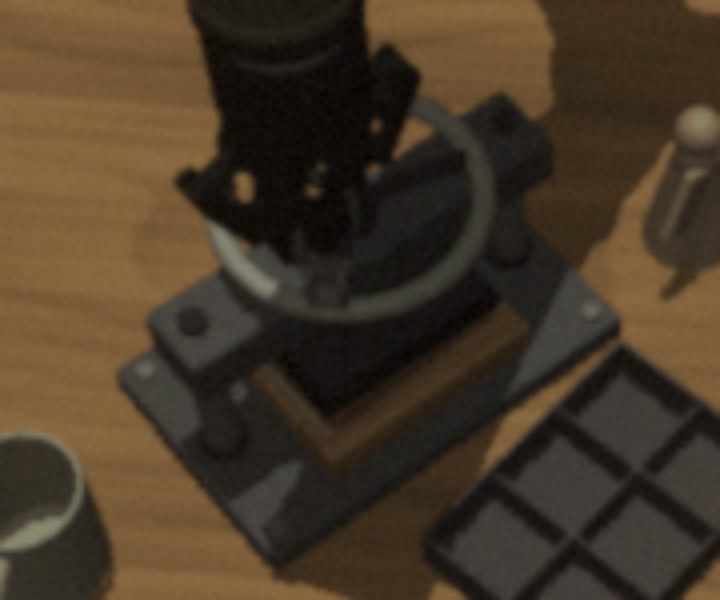

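At hold the handle carries 7.0 N, and it took 10.1 N while turning. Against bases of about 2.5 N and 5.5 N that suggests roughly 50 N of squeeze, and 30–50 N from wheel travel, so I'll stop here. In the picture the pad lies on the plaque at about (360,380) of the crop. Next I'll open, turn the jaws to the tangential direction at this angle (y at −92.4°), re-grip lightly and fold.

Call:
{"api": "move_arm", "payload": {
  "gripper": [0.5,0.5,0.5,0.5,0.5],
  "xyz": [
    [0,0,0],
    [0,0,0],
    [0,0,0],
    [0,0,0],
    [0,0,0]
  ],
  "twist": [0,0,0.12,0.24,0.36],
  "squeeze": 20
}}

```text
t: 12.38
eef_pos: [0.591, -0.0696, 0.2979]
tool_rot: [0.0, 0.978, 0.206, -0.0]
contact_force: [0.6, 0.1, 0.1]
gripper_width: 0.5
```

Call:
{"api": "move_arm", "payload": {
  "gripper": [0.5,0.5,0.5,0.5,0.5],
  "xyz": [
    [0,0,0],
    [0,0,0],
    [0,0,0],
    [0,0,0],
    [0,0,0]
  ],
  "twist": [0.12,0.24,0.36,0.46,0.46],
  "squeeze": 20
}}

```text
t: 12.8
eef_pos: [0.5911, -0.0691, 0.2977]
tool_rot: [0.001, 1.0, -0.021, -0.0]
contact_force: [0.5, -0.4, -0.7]
gripper_width: 0.498
```

Run:
```python
from h import *
import cv2
go([.592,-.066,.301],-92.4)
r=read_camera("wrist"); cv2.imwrite("pics/wrist13.png",r["pixels"][:,:,::-1])
for q in ["hub","hinge","ball"]:
    print(q,[(np.round(d["centre"],3).tolist(),round(d["p"],2)) for d in spot_point(q,"wrist")[:2]])
```

```text
t 12.8 pos [ 0.5911 -0.0691  0.2977] yang -92.4 zax [-0.001 -0.001 -1.   ] F [ 0.5 -0.4 -0.7] g 0.498
shift cm [ 0.07 -0.32 -0.33] twist 0.00030164491422542
hub [([0.522, -0.065, 0.193], 0.56)]
hinge [([0.594, -0.064, 0.198], 0.72)]
ball [([0.595, -0.063, 0.246], 0.75), ([0.681, -0.237, 0.0], 0.58)]
```

View pics/wrist13.png

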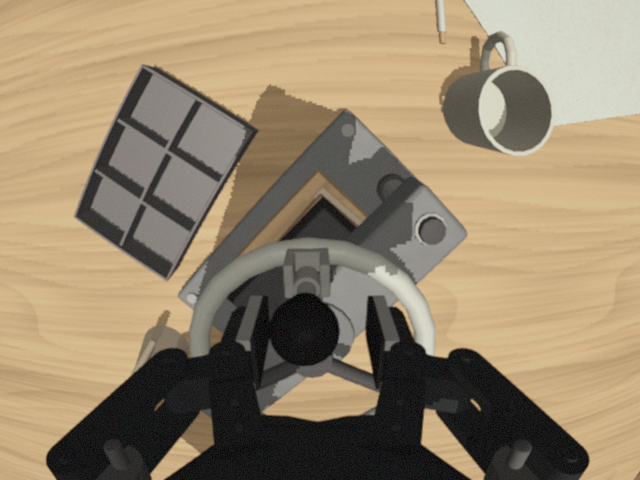

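The ball is at (305,328) and the pads are centred near u=316, so I'll shift 3 mm in −y, re-grip lightly and fold.

Call:
{"api": "move_arm", "payload": {
  "gripper": [0.5,0.5,0.25,0.25,0.25],
  "xyz": [
    [0.1,-0.3,-0.2],
    [0.1,-0.3,-0.2],
    [0.1,-0.3,-0.2],
    [0.1,-0.3,-0.2],
    [0.1,-0.3,-0.2]
  ],
  "twist": [0,0,0,0,0],
  "squeeze": 20
}}

```text
t: 13.42
eef_pos: [0.593, -0.0647, 0.3004]
tool_rot: [-0.001, 1.0, -0.018, 0.0]
contact_force: [-1.3, 4.1, 4.5]
gripper_width: 0.311
```

Call:
{"api": "move_arm", "payload": {
  "gripper": [0.25,0.25,0.25,0.25,0.25],
  "xyz": [
    [0,0,0],
    [-0.5,0,0.03],
    [-1,0,0.1],
    [-1.5,0,0.23],
    [-2,0,0.42]
  ],
  "twist": [0,0,0,0,0],
  "squeeze": 20
}}

```text
t: 13.83
eef_pos: [0.5733, -0.0642, 0.2962]
tool_rot: [-0.0, 1.0, -0.018, 0.001]
contact_force: [2.4, 3.3, 2.1]
gripper_width: 0.311
```

Run:
```python
from h import *
import cv2
go([.592,-.066,.301],-92.4)
r=read_camera("wrist"); cv2.imwrite("pics/wrist14.png",r["pixels"][:,:,::-1])
```

```text
t 13.83 pos [ 0.5733 -0.0642  0.2962] yang -92.1 zax [ 0.003  0.    -1.   ] F [2.4 3.3 2.1] g 0.311
shift cm [ 1.88  0.11 -0.47] twist 0.005402778861236332
```

View pics/wrist14.png

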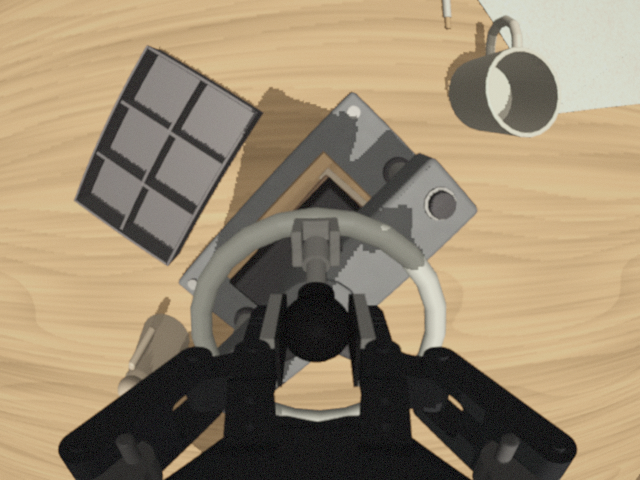

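Call:
{"api": "move_arm", "payload": {
  "gripper": [0.25,0.25,0.25,0.25,0.25],
  "xyz": [
    [-0.4,0,0.2],
    [-0.82,0,0.45],
    [-1.25,0,0.75],
    [-1.6,0,1.1],
    [-1.95,0,1.5]
  ],
  "twist": [0,0,0,0,0],
  "squeeze": 20
}}

```text
t: 14.3
eef_pos: [0.5527, -0.0639, 0.2806]
tool_rot: [-0.0, 1.0, -0.019, -0.0]
contact_force: [0.8, 4.8, 3.2]
gripper_width: 0.308
```

Call:
{"api": "move_arm", "payload": {
  "gripper": [0.25,0.25,0.25,0.25,0.25],
  "xyz": [
    [-0.3,0,0.4],
    [-0.55,0,0.85],
    [-0.75,0,1.3],
    [-0.9,0,1.8],
    [-1.0,0,2.2]
  ],
  "twist": [0,0,0,0,0],
  "squeeze": 20
}}

```text
t: 14.72
eef_pos: [0.5425, -0.0637, 0.258]
tool_rot: [-0.0, 1.0, -0.019, -0.001]
contact_force: [-1.0, 4.0, 3.5]
gripper_width: 0.308
```

Run:
```python
from h import *
import cv2
go([.542,-.064,.251],-92.4)
r=read_camera("wrist"); cv2.imwrite("pics/wrist15.png",r["pixels"][:,:,::-1])
```

```text
t 14.72 pos [ 0.5425 -0.0637  0.258 ] yang -92.1 zax [-0.001  0.    -1.   ] F [-1.   4.   3.5] g 0.308
shift cm [-0.05  0.03  0.7 ] twist 0.0044844213539996375
```

View pics/wrist15.png

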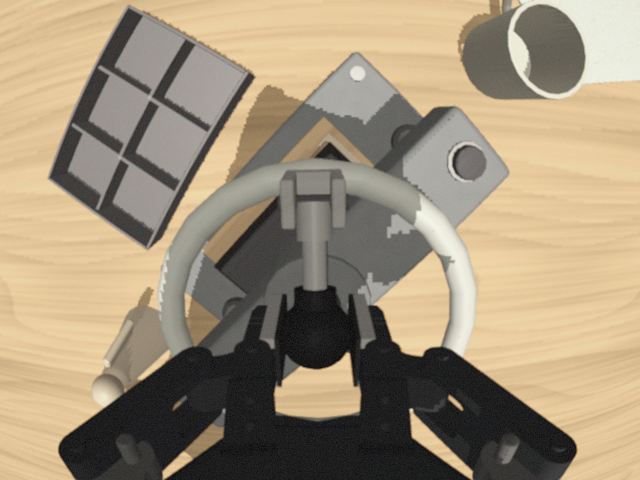

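Nearly flat. I'll go lower until it resists, but no further than TCP z of about 0.248 (tips at 175 mm).

Call:
{"api": "move_arm", "payload": {
  "gripper": [0.25,0.25,0.25],
  "xyz": [
    [-0.05,0,0.5],
    [-0.05,0,0.9],
    [-0.05,0,0.9]
  ],
  "twist": [0,0,0],
  "squeeze": 20
}}

```text
t: 15.02
eef_pos: [0.5422, -0.0637, 0.2489]
tool_rot: [0.0, 1.0, -0.019, -0.001]
contact_force: [0.0, 5.0, -1.7]
gripper_width: 0.311
```

Call:
{"api": "move_arm", "payload": {
  "gripper": [0.5,0.5,0.5,0.5,0.5],
  "xyz": [
    [0,0,0],
    [0,0,0],
    [0,0,-2],
    [0,0,-4.5],
    [0,0,-4.5]
  ],
  "twist": [0,0,0,0,0]
}}

```text
t: 15.43
eef_pos: [0.5446, -0.0658, 0.2988]
tool_rot: [0.001, 1.0, -0.02, 0.003]
contact_force: [1.4, -0.8, 0.5]
gripper_width: 0.497
```

Call:
{"api": "move_arm", "payload": {
  "gripper": [0,0,0,0,0],
  "xyz": [
    [0,0,0],
    [0,0,0],
    [0,0,0],
    [0,0,0],
    [0,0,0]
  ],
  "twist": [0,0,0,0,0]
}}

```text
t: 15.85
eef_pos: [0.5424, -0.0637, 0.2942]
tool_rot: [0.0, 1.0, -0.019, -0.001]
contact_force: [-0.3, -0.4, 0.1]
gripper_width: 0.001
```

Run:
```python
from h import *
import cv2
go([.542,-.065,.281],-92.4)
r=read_camera("wrist"); cv2.imwrite("pics/wrist16.png",r["pixels"][:,:,::-1])
for q in ["hub","hinge","ball"]:
    print(q,[(np.round(d["centre"],3).tolist(),round(d["p"],2)) for d in spot_point(q,"wrist")[:2]])
```

```text
t 15.85 pos [ 0.5424 -0.0637  0.2942] yang -92.1 zax [-0.001 -0.    -1.   ] F [-0.3 -0.4  0.1] g 0.001
shift cm [-0.03  0.13  1.32] twist 0.004544888788801285
hub []
hinge [([0.594, -0.064, 0.194], 0.74)]
ball [([0.543, -0.062, 0.201], 0.82), ([0.416, 0.126, 0.001], 0.52)]
```

View pics/wrist16.png

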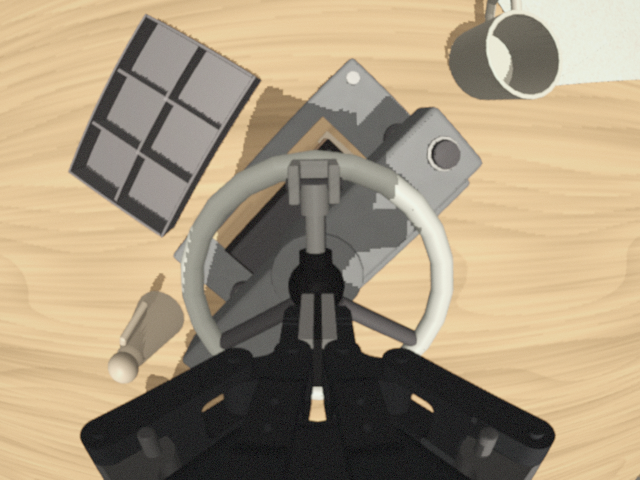

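Call:
{"api": "move_arm", "payload": {
  "gripper": [0,0,0],
  "xyz": [
    [0,0.05,0.6],
    [0,0.05,1.1],
    [0,0.05,1.3]
  ],
  "twist": [0,0,0]
}}

```text
t: 16.3
eef_pos: [0.5422, -0.0642, 0.2809]
tool_rot: [0.0, 1.0, -0.019, -0.001]
contact_force: [-0.7, 0.2, 2.6]
gripper_width: 0.003
```

Call:
{"api": "move_arm", "payload": {
  "gripper": [0,0],
  "xyz": [
    [0,0,0.15],
    [0,0,0.3]
  ],
  "twist": [0,0]
}}

```text
t: 16.47
eef_pos: [0.5421, -0.0644, 0.2789]
tool_rot: [-0.0, 1.0, -0.019, -0.001]
contact_force: [-7.3, 0.8, 14.7]
gripper_width: 0.003
```

There was 14.7 N of resistance at the expected flat height, so the handle is against its stop. Now I'll retreat and check.

Call:
{"api": "move_arm", "payload": {
  "gripper": [0,0,0,0,0],
  "xyz": [
    [0,0,-2],
    [0,0,-5],
    [0,0,-8],
    [0,0,-11],
    [0,0,-13]
  ],
  "twist": [0,0,0,0,0]
}}

```text
t: 16.88
eef_pos: [0.5433, -0.0647, 0.4115]
tool_rot: [-0.0, 1.0, -0.019, 0.001]
contact_force: [-0.2, 0.7, 0.5]
gripper_width: 0.0
```

Call:
{"api": "move_arm", "payload": {
  "gripper": [0,0,0,0,0],
  "xyz": [
    [-2,-3,0],
    [-4,-6,0],
    [-6,-9,0],
    [-6,-12,0],
    [-6,-15,0]
  ],
  "twist": [0,0,0,0,0]
}}

```text
t: 17.3
eef_pos: [0.4873, 0.0893, 0.4092]
tool_rot: [-0.002, 1.0, -0.018, 0.0]
contact_force: [1.0, 0.1, 0.3]
gripper_width: -0.003
```

Run:
```python
from h import *
import cv2
go([.542,-.065,.281],-92.4)
for c in ["scene","wrist"]:
    r=read_camera(c)
    for q in ["hub","hinge","ball","angel","mug","beads","plaque"]:
        print(c,q,[(np.round(d["centre"],3).tolist(),round(d["p"],2)) for d in spot_point(q,c)[:2]])
    if c=="wrist": cv2.imwrite("pics/wrist17.png",r["pixels"][:,:,::-1])
    else: cv2.imwrite("pics/scene17.png",cv2.resize(r["pixels"][150:300,180:360,::-1],None,fx=4,fy=4))
```

```text
t 17.3 pos [0.4873 0.0893 0.4092] yang -92.1 zax [ 0.     0.003 -1.   ] F [1.  0.1 0.3] g -0.003
shift cm [ 6.02 15.26 12.77] twist 0.005535284830090213
scene hub [([0.528, -0.065, 0.198], 0.78)]
scene hinge [([0.594, -0.065, 0.195], 0.9)]
scene ball [([0.548, -0.068, 0.198], 0.56)]
scene angel [([0.415, 0.135, 0.003], 0.64)]
scene mug [([0.68, -0.233, -0.0], 0.87)]
scene beads []
scene plaque [([0.527, -0.066, 0.044], 0.75)]
wrist hub []
wrist hinge [([0.593, -0.063, 0.194], 0.7)]
wrist ball [([0.546, -0.066, 0.192], 0.57)]
wrist angel [([0.415, 0.127, 0.002], 0.74)]
wrist mug []
wrist beads [([0.629, 0.09, 0.002], 0.85)]
wrist plaque [([0.53, -0.062, 0.002], 0.61)]
```

View pics/scene17.png

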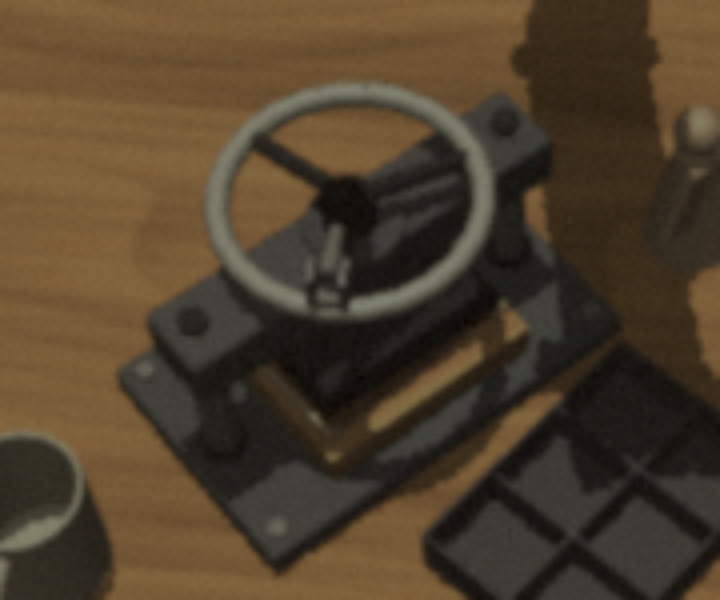

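View pics/wrist17.png

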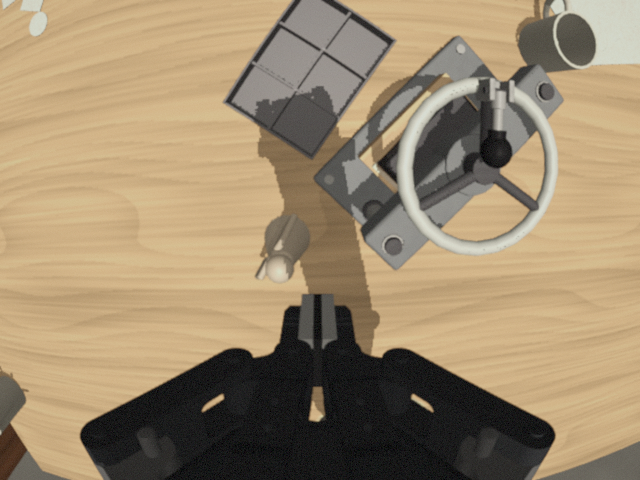

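The handle lies folded, with the hinge at (327,290) and the ball at (345,200) in the crop. The wheel angle is unchanged, and the figurine, mug and tray are where they were. Handing in.

Call:
{"api": "move_arm", "payload": {
  "gripper": [0,0,0],
  "xyz": [
    [0,0,0],
    [0,0,0],
    [0,0,0]
  ],
  "twist": [0,0,0]
}}

```text
t: 18.35
eef_pos: [0.4884, 0.088, 0.4089]
tool_rot: [-0.0, 1.0, -0.019, -0.0]
contact_force: [-0.1, -0.0, 0.6]
gripper_width: -0.003
```

```bash
python3 -c "
from station import *
print(hand_in())"
```

```text
the job is handed in; nothing more can be done
None
```

I swung the handle up to its stop, re-gripped the ball centred and cranked the wheel clockwise to about 3.97 rad. I then folded the handle flat, pressed it down with closed fingertips and moved the arm clear. The job was handed in at about 18 s of the 72 s allowed.

**Squeeze:** I could not measure this directly, so it is an estimate. The force at the handle was 10.1 N while turning and 7.0 N when held, which points to about 50 N. Estimating from wheel travel gave 30 to 50 N. Both are inside 15 to 75 N, and I did not check the squeeze again after folding.

**Handle:** Pressing on the folded ball met 14.7 N of resistance at about the height expected for flat. The pictures also show it lying flat over the spoke.

**Wheel:** The hinge was found at the same angle after folding as before, so the wheel did not turn back.

**Plaque and loose things:** The networks found the plaque, figurine, mug and bead tray within a few mm of their starting places. The scene camera missed the tray in the last check, but the wrist camera found it. The wrist camera's plaque reading was wrong in height, while the scene camera's agreed with the start.

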